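File left- and right-hand quadrant impression trays

TASK

The three loose metal quadrant impression trays on the bench are back from cleaning, left-hand and right-hand ones mixed. File each in the two-sided sloping rack: left-hand trays in the blue bin on its left, right-hand trays in the tan bin on its right, one to a free place, lying flat on the sloping floor, open side up, with the handle out through the notch in the lip. Set them down gently, let go of them, and leave the other things as they are.

Things in the scene. Friction and masses are not known exactly. Their poses are not given: they have to be found in the camera images.
- tray_left_1: loose left-hand quadrant impression tray, bare perforated metal, 50 g: a curved L-shaped trough 14 high, 20 wide, open upward, with a flat handle. Seen from above, handle towards you, the trough goes off to the left. Origin: underside, below the handle's centre line, 10 behind the trough's front face. x points away from the handle, y left, z up. Trough spans x -10 to 52, y -11 to 36
- tray_left_2: second left-hand tray, same shape and axes as tray_left_1. On every tray the handle is a bar 14 wide (y -7 to 7), 4 thick (z 12 to 16), from x=-10 to x=-52 (round end, 6 hole at x=-44); grip it across the 14 near x=-36. Across the front the trough lies at x -10 to 10, then bends and ends at x=52, y 16 to 36
- tray_right_1: right-hand tray: exact mirror image of tray_left_1 (same x and z, y reversed: trough from y=11 bending right to y -16 to -36 at x=52); handle the same. Seen from above, handle towards you, the trough goes off to the right. A tray's centre of mass is near x=6, 13 to the trough's side
- tray_rack: white two-sided rack, fixed, 132 along x, 214 along y, 160 high: a sloping bin faces its left (+y) and one its right, under a level deck with fixed jar, pot and tape roll (to 206). Origin: on the bench, mid-rack; x away from the robot, y to its left, z up. Deck: y -85 to 85, underside 155, so enter a bin from its open side, tool square to the sloping floor (leaning out 30 degrees)
- left_bin: left-hand bin, blue, open to the rack's left; floor rises 30 degrees inward. Origin: on the floor, mid-width, at the lip's inner face, 45 over the bench. x up the slope, y left as seen looking in, z square off the floor. 112 wide, 85 long, walls 22 high; a rib 14 high at y=0 parts it into two free places 54 wide. A seated tray's origin is at x=10 to 13, its notch's y, z=0, axes along the bin's
- right_bin: right-hand bin, tan, open to the rack's right: mirror image of left_bin, its origin and axes defined alike. A right-hand tray is fixed in its near place (y=41) as a pattern; only the far place (y=-17) is free. The lip along each bin's lower edge is 4 thick (x -4 to 0) and 22 high, with a 20 wide notch for each place, open above z=6
- left_far (a point): centre of the notch of the left bin's far place (y=17 in the bin), on the bin floor at the lip's inner face; axes as the bin's
- left_near (a point): centre of the notch of the left bin's near place (y=-41 in the bin), on the bin floor at the lip's inner face; axes as the bin's
- right_far (a point): centre of the notch of the right bin's free far place (y=-17 in the bin), on the bin floor at the lip's inner face; axes as the bin's
- plaster_model: bystander: yellowish plaster jaw model, 52x68x32, origin under its centre
- plaster_spatula: bystander: plaster spatula with brown handle, 22x178x13, origin under its centre, length along its y
- mixing_bowl: bystander: green rubber mixing bowl, 117 across, 74 high, origin under its centre
- etch_bottle: bystander: small white bottle with green cap, 30 across, 62 high, origin under its centre. A wall cabinet hangs over this left part of the bench: from 0.52 m ahead of the robot and 0.21 m to its left, underside 240 above the bench
- petri_dish: bystander: clear round dish, 58 across, 16 high, origin under its centre
- orange_wedge_2: bystander: orange plastic wedge, 9x52x9, origin under its centre

How it is judged (in metres and radians):
At the end, for the whole second after the job is handed in: Each left-hand tray rests in a place of its own in the blue bin, the right-hand tray in the free place of the tan bin: flat on the floor (4 mm, 0.1 rad), open side up, handle in the notch (7 mm, 0.15 rad), trough within 12 mm of the lip, released (x of tray_left_1 in the frame of left_bin between 0.005 and 0.022 m and z of tray_left_1 in the frame of left_bin between -0.003 and 0.004 m and (y of tray_left_1 in the frame of left_bin between 0.01 and 0.024 m or y of tray_left_1 in the frame of left_bin between -0.048 and -0.034 m) and angle between the z axis of each of tray_left_1, tray_left_2 and the z axis of left_bin, either way round below 0.1 rad and angle between the x axis of each of tray_left_1, tray_left_2 and the x axis of left_bin, either way round below 0.15 rad and linear speed of each of tray_left_1, tray_left_2, tray_right_1 below 0.02 m/s and contact force between each of tray_left_1, tray_left_2, tray_right_1 and the fingers below 0.05 N and x of tray_left_2 in the frame of left_bin between 0.005 and 0.022 m and z of tray_left_2 in the frame of left_bin between -0.003 and 0.004 m and (y of tray_left_2 in the frame of left_bin between 0.01 and 0.024 m or y of tray_left_2 in the frame of left_bin between -0.048 and -0.034 m) and x of tray_right_1 in the frame of right_bin between 0.005 and 0.022 m and z of tray_right_1 in the frame of right_bin between -0.003 and 0.004 m and y of tray_right_1 in the frame of right_bin between -0.024 and -0.01 m and angle between the z axis of tray_right_1 and the z axis of right_bin, either way round below 0.1 rad and angle between the x axis of tray_right_1 and the x axis of right_bin, either way round below 0.15 rad and distance between tray_left_1 and tray_left_2 above 0.04 m); the robot touches nothing.
It fails at once if a bystander (plaster model, spatula, bowl, bottle, dish or wedge) is pushed more than 25 mm from its place (distance of any of plaster_model, plaster_spatula, mixing_bowl, etch_bottle, petri_dish, orange_wedge_2 from where it was at the start of the episode above 0.025 m).
It fails at once if a tray is banged against the rack (over 40 N) (contact force between any of tray_left_1, tray_left_2, tray_right_1 and tray_rack above 40 N).
It also fails if it takes over 72 s, if anything falls off the work surface, if the arm or the gripper's body presses on something with over 40 N, if the wrist force passes 120 N, or if a joint passes its speed limit or range.

ROBOT

A 6-joint arm with a two-finger parallel gripper is mounted at the origin on a cart in front of the work surface, level with it; the furniture and walls round the work are solid. World frame = base frame: x ahead of the robot, y to its left, z up, the work surface at z = 0. Lengths are in m, angles in degrees, forces in N, time in s.
With the tool pointing down it reaches from about 0.35 to 0.85 m from the base axis. Payload 8.1 kg.
Tool frame: the origin (TCP) lies at the centre of the arm's flange, where the gripper is bolted on; the fingertips stand 186 mm ahead of it and the grasp point (between the pads) lies 167 mm ahead of it; z points along the fingers, y is the line along which they close (so a half turn about z gives the same grasp; the last joint's range is limited). The gripper opens to 93 mm and grips with 3 to 60 N. Pads are 15 mm wide; open, the fingers measure 128 mm over their backs; the gripper's body (75 mm by 188 mm) begins 65 mm behind the grasp point.
Start: joints at [-68.95, 7.471, 85.268, -0, 87.261, -4.893], TCP at [0.263, -0.54, 0.405] pointing down, gripper open.
Joint ranges: [-169.43, 169.43], [-51.17, 129.36], [1.28, 143.12], [-76.62, 256.62], [0, 156.53], [-152.29, 152.29]. Speed limits (degrees/s): [136.94, 136.94, 159.86, 180, 180, 180].

INTERFACE

Orientations are given as a 3x3 rotation matrix whose columns are the frame's x, y, z axes.
In Python, from bench import arm gives the robot as it stands.
- The arm moves only by the tool send_rows, never from a script. Its argument "commands" is a list of rows, each a list of 3 entries, a list of its own where there are three numbers: the shift along the tool's x, y, z in mm, then the turn about the tool's z in rad, then the closure, from 0 (fully open) to 1 (shut). In form: [[[x, y, z], turn, jaw], ...]. A call has 1 to 10 rows; each row is the pose to reach, as a shift and turn from the pose commanded when the call began, along the tool's axes at that moment; what a row does not reach only later rows make up. A row lasts 1/8 s, in which the tool goes at most 62.5 mm and 10.7 degrees, less where a joint would pass 70% of its speed; a pose out of reach is approached as far as the arm can. A call with a gripper value outside its range is refused whole. The fingers move at their own pace and stop on an object; "force" is the grip in N (left out, the last holds). Time passes only in rows, so rows that repeat a pose let the fingers close. It gives the time, the measured TCP pose, the force, the opening and the grip force at its end, in the units of the state.
- arm.observe(): the state, without advancing time (a new reading comes with each control period).
- arm.capture(name): name is "side" or "top" or "wrist"; returns the picture (480x640x3 uint8, red, green, blue); there is no depth.
- arm.get_calibration(name): a dict with "intrinsics" (3x3 intrinsics, pixels), "rvec" (rotation vector, rad) and "tvec" (3), from world to camera coordinates, as OpenCV has them; the wrist camera has in their place "T_tool_cam" (4x4, takes a point from camera to tool coordinates, whose origin is the TCP and whose axes are the flange's). Camera axes: x right, y down, z forward; pixel columns grow to the right and rows downward; lengths in m; the calibration is good to about 2 mm. A picture is of the moment at which its call begins: read the wrist's pose just before it. get_calibration takes no time and is no camera call.
- arm.job_done(): hands the job in; it is judged then, once.
The state is a dict: "t": time; "joints": joint angles; "joint_vel": joint speeds; "joint_torque": joint torques, N m; "position": TCP position; "eef_rot": TCP orientation; "ft_force": force on the tool from outside, world axes, zero at the start; "ft_torque": the same for the moment, N m; "gripper_width": opening from 0.0 (shut) to 1.0 (fully open); "grasp_force": force on a finger pad.
Only numpy, scipy, OpenCV 4.12 (cv2) and the standard library are available. Lean on these libraries where they do the work, as an engineer would, in place of code of your own. Each camera call takes 0.05 s, during which the arm holds its last target. There are 200 camera calls.

## Working session

There is one attempt and no reset: what is moved stays moved. The work goes in short steps, Python scripts to look and compute and a tool call to move; the robot and the scene stay as the last step left them, time stands still between calls to the robot, and variables do not carry over. Pictures are saved under pics/ and viewed, at most 10 in all, crops included, and the job is handed in when it is done.

Besides the shell and the picture viewer there is one more tool, called as name(argument=value, ...), one argument or row to a line, values as JSON. send_rows: Moves the arm, as the interface text tells. Its arguments: {"type":"object","properties":{"commands":{"type":"array"},"force":{"type":"number"}},"required":["commands"]}

```bash
mkdir -p pics; ls; python3 - <<'E'
from bench import arm
import cv2,numpy as np
s=arm.observe();print(s['t'],s['position'],np.round(s['eef_rot'],3).tolist())
for n in ['top','side']:
    im=arm.capture(n);cv2.imwrite(f'pics/{n}0.png',im[:,:,::-1])
    c=arm.get_calibration(n);print(n,np.round(c['intrinsics'],1).tolist(),c['rvec'],c['tvec'])
    R=cv2.Rodrigues(np.array(c['rvec']))[0];print(-R.T@np.array(c['tvec']).ravel())
print(arm.get_calibration('wrist'))
E
```

```text
pics
0.0 [ 0.2624229  -0.53930662  0.4037246 ] [[0.899, 0.438, -0.001], [0.438, -0.899, 0.002], [0.0, -0.002, -1.0]]
top [[583.9, 0.0, 323.0], [0.0, 583.9, 227.2], [0.0, 0.0, 1.0]] [ 2.14252944 -2.10888992  0.20263433] [-0.2250355   0.51557848  1.34396028]
[ 0.2615523  -0.21315773  1.41733748]
side [[520.6, 0.0, 318.7], [0.0, 520.6, 231.6], [0.0, 0.0, 1.0]] [ 2.02959608 -0.49183191  0.29033399] [-0.55952363  0.09840651  1.29673559]
[-5.09494704e-04 -1.22303543e+00  7.13062269e-01]
{'intrinsics': array([[335.40462837,   0.        , 317.84960186],
       [  0.        , 335.40462837, 237.72061801],
       [  0.        ,   0.        ,   1.        ]]), 'T_tool_cam': array([[ 8.15322125e-05, -9.68117772e-01, -2.50495455e-01,
         6.92124741e-02],
       [ 9.99999887e-01, -3.81848301e-05,  4.73060943e-04,
         9.16859657e-04],
       [-4.67543832e-04, -2.50495465e-01,  9.68117660e-01,
         1.98000194e-02],
       [ 0.00000000e+00,  0.00000000e+00,  0.00000000e+00,
         1.00000000e+00]])}
```

View pics/top0.png

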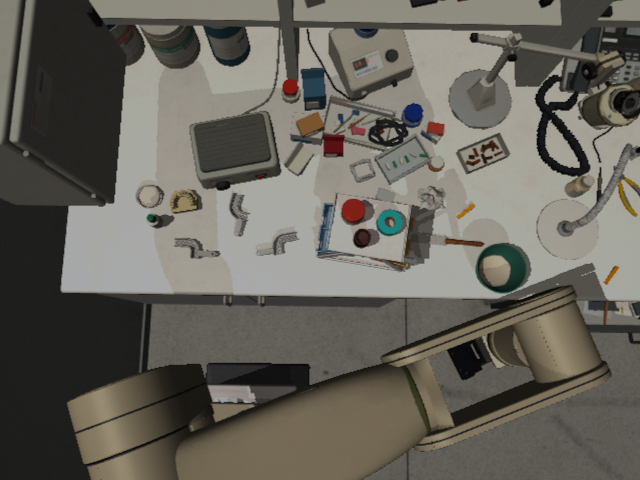

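View pics/side0.png

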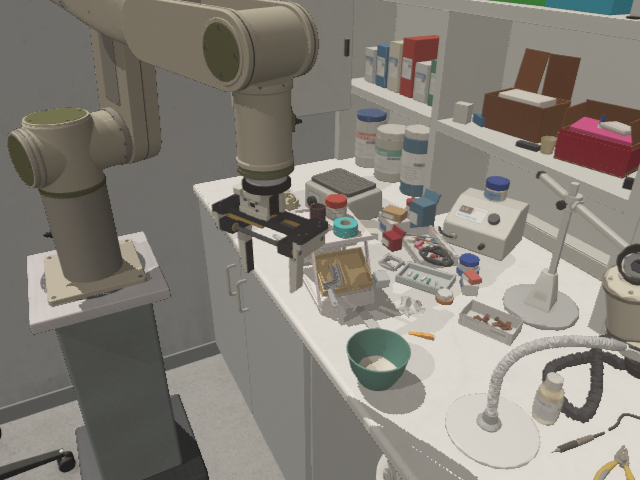

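The top view shows the three trays at (238,212), (197,248) and (280,243), and the rack at (370,228). I'll enlarge both areas.

```bash
python3 - <<'E'
import cv2,numpy as np
im=cv2.imread('pics/top0.png')
a=cv2.resize(im[180:280,165:315],None,fx=5.33,fy=5.33,interpolation=cv2.INTER_CUBIC)[:,:800]
cv2.imwrite('pics/cropA.png',a)
b=cv2.resize(im[180:280,300:450],None,fx=5.33,fy=5.33,interpolation=cv2.INTER_CUBIC)[:,:800]
cv2.imwrite('pics/cropB.png',b)
E
```

```text
(no output)
```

View pics/cropA.png

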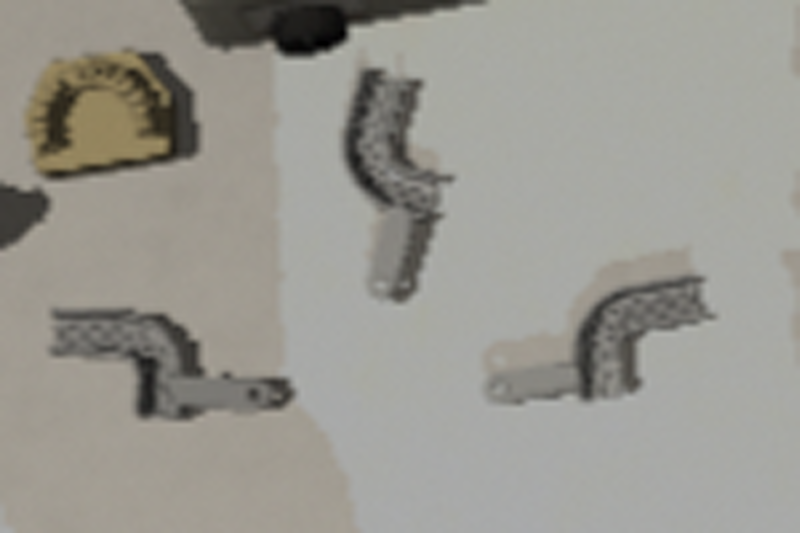

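View pics/cropB.png

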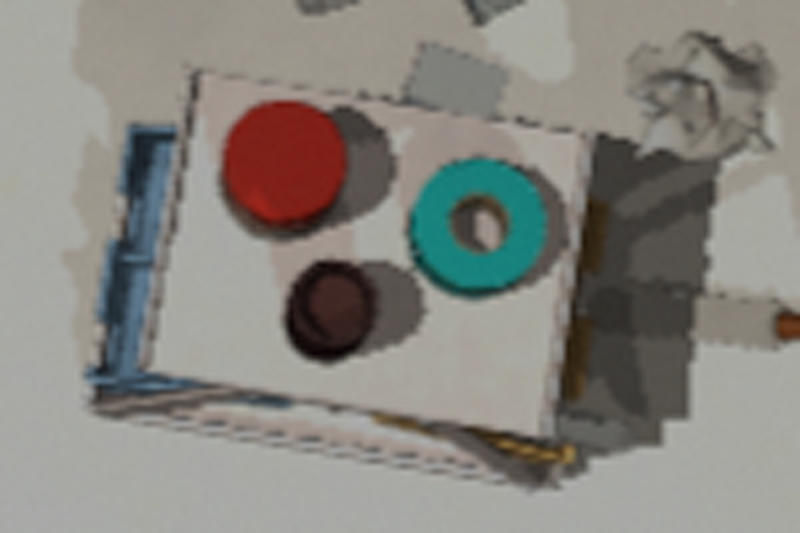

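The crops give the hands. The tray at top0 (238,212) has its handle towards the robot and its trough to the left, so it is left-hand. The tray at (280,243) has its handle pointing left and its trough going up, so it is left-hand too. The tray at (197,248) has its handle pointing right and its trough going up, so it is right-hand. Next come coarse world positions, a helper file, and a wrist view from the start pose.

```bash
cat > h.py <<'E'
from bench import arm
import cv2,numpy as np,json
def cam(n,s=None):
    """K,R,t world->cam"""
    c=arm.get_calibration(n)
    if n!='wrist': return np.array(c['intrinsics']),cv2.Rodrigues(np.array(c['rvec']))[0],np.array(c['tvec']).ravel()
    s=s or arm.observe(); T=np.eye(4);T[:3,:3]=s['eef_rot'];T[:3,3]=s['position']
    W=np.linalg.inv(T@np.array(c['T_tool_cam']));return np.array(c['intrinsics']),W[:3,:3],W[:3,3]
def ray(C,uv):
    K,R,t=C;d=R.T@np.linalg.inv(K)@np.array([uv[0],uv[1],1.]);return -R.T@t,d/np.linalg.norm(d)
def atz(C,uv,z):
    o,d=ray(C,uv);return o+d*(z-o[2])/d[2]
def tri(obs):
    A=np.zeros((3,3));b=np.zeros(3);rs=[ray(*x) for x in obs]
    for o,d in rs: P=np.eye(3)-np.outer(d,d);A+=P;b+=P@o
    p=np.linalg.solve(A,b);return p,max(np.linalg.norm(np.cross(p-o,d)) for o,d in rs)
def proj(C,p):
    K,R,t=C;q=K@(R@np.array(p)+t);return q[:2]/q[2]
def shot(name):
    s=arm.observe();C=cam('wrist',s);im=arm.capture('wrist')
    cv2.imwrite(f'pics/{name}.png',im[:,:,::-1])
    np.savez(f'pics/{name}.npz',K=C[0],R=C[1],t=C[2]);return s
def load(name):
    z=np.load(f'pics/{name}.npz');return z['K'],z['R'],z['t']
E
python3 - <<'E'
from h import *
T=cam('top');S=cam('side')
f=lambda u,v,ox,oy:(ox+u/5.33-.4,oy+v/5.33-.4)
def P(n,u,v,ox,oy,z):print(n,np.round(atz(T,f(u,v,ox,oy),z),3))
for n,u,v in [('Ahole',385,290),('Afront',402,208),('Bhole',265,392),('Bfront',178,388),('Chole',500,385),('Cfront',582,376),('model',105,115)]:P(n,u,v,165,180,.016)
for n,u,v in [('d1',195,70),('d2',590,135),('d3',550,435),('d4',150,375)]:P(n,u,v,300,180,.16)
P('tape',478,225,300,180,.18)
print('bowl',atz(T,(502,265),.07),'bottle',atz(T,(153,219),.06),'petri',atz(T,(150,196),.01))
print('tape side',[np.round(tri([(T,f(478,225,300,180)),(S,(345,226))])[0],3)])
print(shot('w0')['t'])
a=cv2.imread('pics/side0.png');b=cv2.resize(a[170:330,190:410],None,fx=3.6,fy=3.6,interpolation=cv2.INTER_CUBIC);cv2.imwrite('pics/sc.png',b[:600,:800])
E
```

```text
Ahole [ 0.505 -0.007  0.016]
Afront [ 0.543 -0.014  0.016]
Bhole [0.457 0.045 0.016]
Bfront [0.458 0.085 0.016]
Chole [ 0.462 -0.061  0.016]
Cfront [ 0.467 -0.099  0.016]
model [0.585 0.125 0.016]
d1 [ 0.576 -0.245  0.16 ]
d2 [ 0.551 -0.409  0.16 ]
d3 [ 0.426 -0.391  0.16 ]
d4 [ 0.448 -0.228  0.16 ]
tape [ 0.509 -0.36   0.18 ]
bowl [ 0.43260425 -0.63409006  0.07      ] bottle [0.53023266 0.18599807 0.06      ] petri [0.59799189 0.21211575 0.01      ]
tape side [array([ 0.509, -0.36 ,  0.175])]
0.1
```

View pics/sc.png

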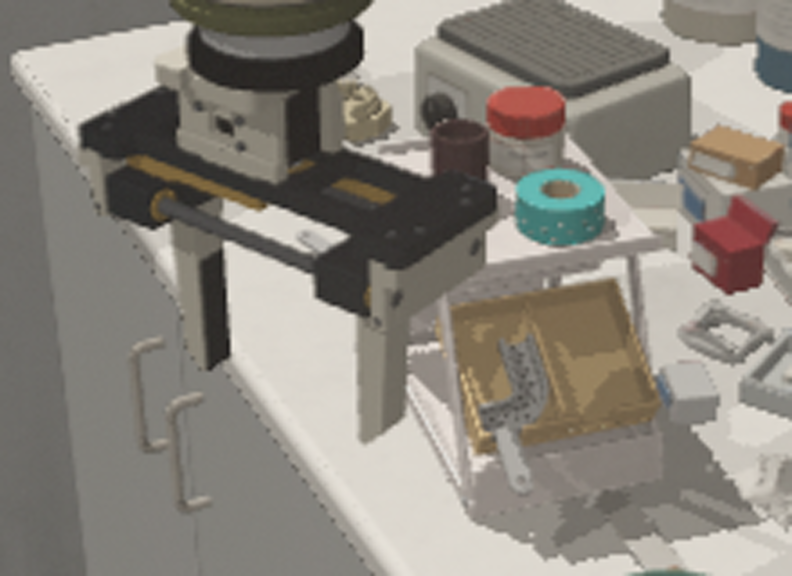

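The enlarged side view shows no camera housing on the gripper. The tan bin faces -y, with its far place free, and the tape roll stands low at about 185 mm. Coarse rack fit: centre (0.500,-0.318), yaw about -8°. I'll move to a high view over the trays and the blue bin.

send_rows(
  commands=[
    [[40,-34,-25],-0.1,0],
    [[80,-68,-45],-0.2,0],
    [[123,-105,-45],-0.31,0],
    [[168,-144,-45],-0.42,0],
    [[214,-183,-45],-0.54,0],
    [[260,-223,-45],-0.66,0],
    [[306,-262,-45],-0.78,0],
    [[352,-301,-45],-0.9,0],
    [[397,-340,-45],-0.977,0],
    [[397,-340,-45],-0.977,0],
  ],
  force=25,
)

```text
t: 1.4
position: [0.4715, -0.0565, 0.4494]
eef_rot: [[0.134, 0.991, -0.0], [0.991, -0.134, 0.001], [0.001, -0.001, -1.0]]
ft_force: [-0.3, -0.4, -0.2]
gripper_width: 1.001
grasp_force: 0.0
```

```bash
python3 - <<'E'
from h import *
s=shot('w1');print(s['t'],s['position'],np.round(s['eef_rot'],4).tolist(),np.round(s['joints'],1))
C0=load('w0');th=np.radians(-8);Rz=np.array([[np.cos(th),-np.sin(th),0],[np.sin(th),np.cos(th),0],[0,0,1]])
for p in [(.017,-.0925,.045),(-.041,-.0925,.045),(.06,-.1,.06)]:
    print(proj(C0,Rz@p+[.5,-.318,0]))
E
```

```text
1.4 [ 0.47148395 -0.0565316   0.44939359] [[0.1337, 0.991, -0.0004], [0.991, -0.1337, 0.0011], [0.001, -0.0005, -1.0]] [-1.300e+01 -1.310e+01  1.005e+02  1.000e-01  9.260e+01 -5.400e+00]
[ 306.56231615 -103.56600606]
[269.48280845 -35.3184754 ]
[ 345.34636666 -168.7934717 ]
```

View pics/w1.png

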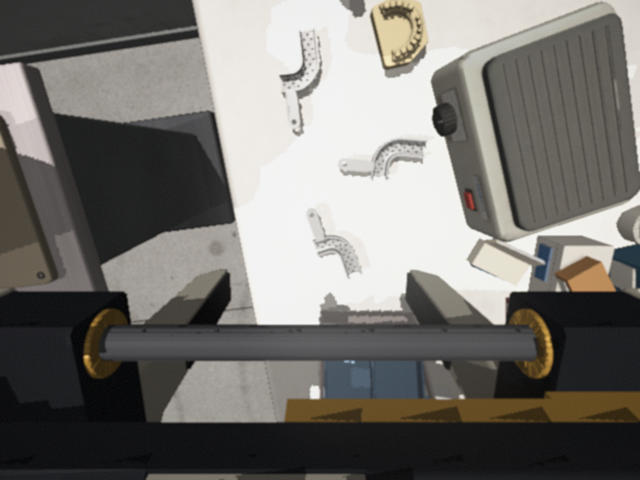

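w1 shows the tray handles at A (345,167), B (296,126) and C (312,214). The blue bin is mostly hidden behind the gripper's rod, at (325–420, 360–398).

```bash
python3 - <<'E'
from h import *
C=load('w1')
for n,a in [('A',[(345,167),(374,164)]),('B',[(296,126),(292,93)]),('C',[(312,213),(321,240)])]:
    print(n,[np.round(atz(C,p,.016),4).tolist() for p in a])
E
```

```text
A [[0.5111, -0.0115, 0.016], [0.5461, -0.0126, 0.016]]
B [[0.4595, 0.043, 0.016], [0.4603, 0.0792, 0.016]]
C [[0.4638, -0.0619, 0.016], [0.4704, -0.0981, 0.016]]
```

send_rows(
  commands=[
    [[-51,12,0],0,0],
    [[-101,24,0],0,0],
    [[-101,24,0],0,0],
    [[-101,24,0],0,0],
  ],
)

```text
t: 1.95
position: [0.4797, -0.1647, 0.4495]
eef_rot: [[0.144, 0.99, -0.001], [0.99, -0.144, 0.0], [0.0, -0.001, -1.0]]
ft_force: [-0.5, -0.3, -0.5]
gripper_width: 0.998
grasp_force: 0.0
```

```bash
python3 -c "
from h import *
s=shot('w3');print(s['t'],s['position'])"
```

```text
1.95 [ 0.47969749 -0.16466378  0.44945797]
```

send_rows(
  commands=[
    [[31,-10,40],-0.1,0],
    [[62,-20,80],-0.2,0],
    [[90,-30,115],-0.31,0],
    [[90,-30,149],-0.31,0],
    [[90,-30,149],-0.31,0],
  ],
)

```text
t: 2.62
position: [0.4618, -0.0689, 0.2982]
eef_rot: [[-0.17, 0.985, -0.005], [0.985, 0.17, 0.001], [0.002, -0.005, -1.0]]
ft_force: [-0.8, -0.5, -0.0]
gripper_width: 1.001
grasp_force: 0.0
```

```bash
python3 - <<'E'
from h import *
s=shot('w2');print(s['t'],s['position'],np.round(s['eef_rot'],4).tolist())
def crop(n,x0,y0,w,h,W,H):
    im=cv2.imread(f'pics/{n}.png');return cv2.resize(im[y0:y0+h,x0:x0+w],(W,H),interpolation=cv2.INTER_CUBIC)
a=crop('w3',240,200,200,150,400,300)   # x2
b=crop('w1',270,60,200,150,400,300)   # x2
c=crop('w2',160,100,320,240,400,300) #x1.25
d=crop('w1',270,150,133,100,400,300) #x3
cv2.imwrite('pics/m1.png',np.vstack([np.hstack([a,b]),np.hstack([c,d])]))
E
```

```text
2.625 [ 0.46176984 -0.06887359  0.29824638] [[-0.1697, 0.9855, -0.0052], [0.9855, 0.1697, 0.0014], [0.0023, -0.0049, -1.0]]
```

View pics/m1.png

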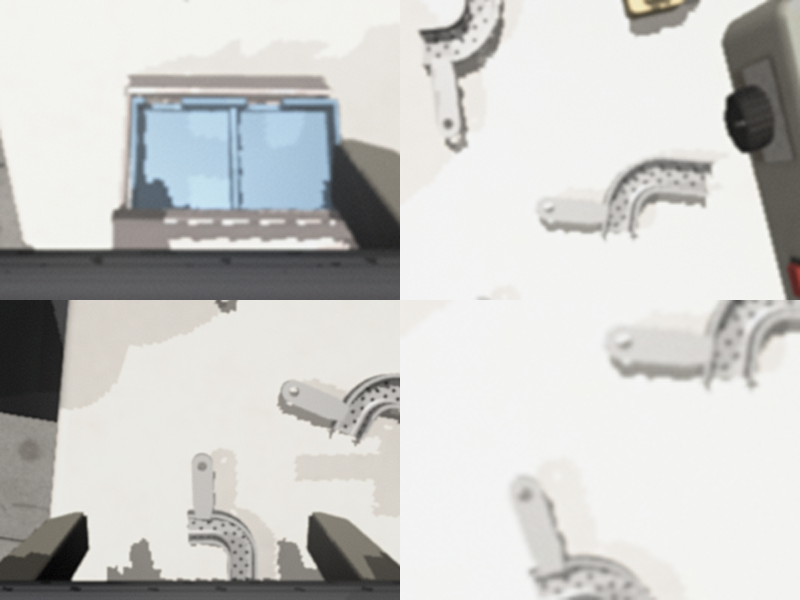

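The composite shows, in w3 pixels, the blue bin with its far notch near (372,251) and the rib near (357,253–305). The C hole is at w1 (311.7,214.3) and w2 (321.6,232). The A hole is at w1 (344,163.5) and w2 (393.6,172). I'll triangulate these and profile the lip.

```bash
python3 - <<'E'
from h import *
C1,C2,C3=load('w1'),load('w2'),load('w3')
for n,a,b in [('Ch',(311.7,214.3),(321.6,232)),('Cb',(321.7,238.3),(322.4,272)),('Ah',(344,163.5),(393.6,172)),('Ab',(373,165),(433.6,194.4))]:
    p,e=tri([(C1,a),(C2,b)]);print(n,np.round(p,4),round(e,4),'z16:',np.round(atz(C1,a,.016),4),np.round(atz(C2,b,.016),4))
for n,a in [('Bh',(293.5,121.5)),('Bb',(289,90))]: print(n,np.round(atz(C1,a,.016),4))
im=cv2.imread('pics/w3.png').astype(int)
for r in range(246,258,2): print(r,' '.join(str(int(v)) for v in im[r,300:416,2]))
print('cols'); 
for c in (318,340,372,400): print(c,' '.join(str(int(v)) for v in im[232:312,c,2]))
E
```

```text
Ch [ 0.463  -0.0645  0.0099] 0.0001 z16: [ 0.4632 -0.0635  0.016 ] [ 0.4628 -0.063   0.016 ]
Cb [ 0.4706 -0.0989  0.0073] 0.001 z16: [ 0.4715 -0.0959  0.016 ] [ 0.4693 -0.0965  0.016 ]
Ah [ 0.5108 -0.0072  0.0087] 0.0003 z16: [ 0.5103 -0.0072  0.016 ] [ 0.5091 -0.0068  0.016 ]
Ab [ 0.5456 -0.0163  0.0108] 0.0023 z16: [ 0.5448 -0.0136  0.016 ] [ 0.5438 -0.0183  0.016 ]
Bh [0.4573 0.0483 0.016 ]
Bb [0.4574 0.0828 0.016 ]
246 241 231 209 206 211 207 200 197 203 207 204 203 200 202 199 200 198 197 194 195 193 194 191 189 191 188 189 191 190 189 189 187 189 191 193 195 198 201 199 197 193 192 193 191 192 195 195 192 193 196 195 196 195 196 196 196 197 199 201 203 203 202 202 203 203 205 207 208 205 203 203 204 205 206 207 209 212 210 210 206 207 210 207 210 212 216 217 213 209 207 207 208 210 217 220 223 222 222 223 220 222 223 225 227 229 230 229 231 231 232 231 231 231 233 232 232
248 242 237 229 216 199 162 138 140 153 167 157 138 128 133 138 136 142 147 146 140 138 136 138 138 134 133 127 130 131 130 130 129 127 127 127 127 126 127 126 125 128 126 126 125 125 127 128 126 125 127 124 1
[... 2665 characters left out ...]
99 199 201 200 198 192 173 157 151 150 158 192 217 194
372 233 232 232 234 230 209 178 161 159 160 159 169 201 223 205 160 135 129 138 151 162 174 163 144 158 172 174 173 177 175 172 173 177 178 175 175 178 178 173 174 174 173 174 175 173 176 173 176 173 173 176 174 174 174 175 176 174 174 173 174 175 175 177 176 173 175 173 173 173 174 174 163 150 156 154 149 152 184 231 237
400 233 232 232 233 231 217 188 171 163 161 156 157 181 225 222 166 117 128 152 142 110 86 80 105 144 164 167 164 164 166 166 163 167 164 164 165 165 163 166 163 164 165 163 165 164 165 162 166 162 164 165 163 164 164 164 164 164 162 158 158 163 163 158 145 146 154 155 156 157 153 140 127 140 158 158 151 146 161 175 168
```

```bash
python3 - <<'E'
from h import *
C3=load('w3');T=cam('top')
for n,uv,z in [('lip top inner',(340,251),.064),('floor corner',(340,255.3),.045),('lip top inner r',(400,251.6),.064),('floor corner r',(400,255.8),.045),
 ('far notch',(371.6,253),.055),('near notch',(322.6,253),.055),('wallL',(304.5,252),.064),('wallR',(409,252),.064),('rib lo',(355.8,254),.057),('frame L',(303,244),.045),
 ('deck edge318?',(318,308.5),.16),('deck400',(400,308),.16),('deck340',(340,308.6),.16)]:
    print(n,np.round(atz(C3,uv,z),4))
# fit deck corners from top
f=lambda u,v:(300+u/5.33-.4,180+v/5.33-.4)
P=np.array([atz(T,f(u,v),.16)[:2] for u,v in [(195,70),(590,135),(550,435),(150,375)]])
M=np.array([(66,85),(66,-85),(-66,-85),(-66,85)])/1000
A,B=M-M.mean(0),P-P.mean(0);th=np.arctan2((A[:,0]*B[:,1]-A[:,1]*B[:,0]).sum(),(A*B).sum())
print(P.mean(0),np.degrees(th))
E
```

```text
lip top inner [ 0.499  -0.2097  0.064 ]
floor corner [ 0.4988 -0.2209  0.045 ]
lip top inner r [ 0.5665 -0.2202  0.064 ]
floor corner r [ 0.57   -0.2319  0.045 ]
far notch [ 0.5354 -0.2202  0.055 ]
near notch [ 0.4788 -0.212   0.055 ]
wallL [ 0.4589 -0.2051  0.064 ]
wallR [ 0.5766 -0.2221  0.064 ]
rib lo [ 0.5169 -0.2181  0.057 ]
frame L [ 0.457  -0.2006  0.045 ]
deck edge318? [ 0.4708 -0.2296  0.16  ]
deck400 [ 0.5422 -0.2395  0.16  ]
deck340 [ 0.49   -0.2325  0.16  ]
[ 0.5004775  -0.31788759] -8.037509900866667
```

Measured lip and floor heights agree with the text: the lip is offset 11.5 mm outward at +19 mm height, and the notches are 57 mm apart. Rack yaw is -8.1°, and the blue lip base line lies at -0.1488 along the rack's y direction. C's hole is at (0.463,-0.063) with its handle at azimuth about 100.5°. I'll go down on C.

send_rows(
  commands=[
    [[2,1,45],-0.01,0.5],
    [[4,2,90],-0.01,0.55],
    [[4,2,108],-0.01,0.55],
    [[4,2,108],-0.01,0.55],
    [[4,2,108],-0.01,0.55],
  ],
  force=25,
)

```text
t: 3.3
position: [0.4659, -0.0663, 0.195]
eef_rot: [[-0.178, 0.984, 0.003], [0.984, 0.178, -0.001], [-0.001, 0.003, -1.0]]
ft_force: [-0.3, -0.2, 0.0]
gripper_width: 0.512
grasp_force: 0.0
```

send_rows(
  commands=[
    [[1,-2,4],0,0.6],
    [[1,-2,4],0,0.6],
    [[1,-2,4],0,1],
    [[1,-2,4],0,1],
    [[1,-2,4],0,1],
    [[1,-2,4],0,1],
    [[1,-2,4],0,1],
  ],
  force=25,
)

```text
t: 4.18
position: [0.4624, -0.0653, 0.1887]
eef_rot: [[-0.178, 0.984, -0.0], [0.984, 0.178, -0.0], [0.0, -0.0, -1.0]]
ft_force: [0.1, -0.4, 0.0]
gripper_width: 0.144
grasp_force: 25.0
```

Gripped: 13.4 mm at 25 N. I'll lift, turn to the rack's yaw and line up outside the far place.

send_rows(
  commands=[
    [[0,0,-15],0,1],
    [[0,0,-55],0,1],
    [[-5,10,-90],0.05,1],
    [[-18,30,-98],0.13,1],
    [[-32,55,-98],0.22,1],
    [[-45,75,-98],0.3,1],
    [[-49,82,-98],0.321,1],
    [[-49,82,-98],0.321,1],
    [[-49,82,-98],0.321,1],
    [[-49,82,-98],0.321,1],
  ],
)

```text
t: 5.42
position: [0.5513, -0.0986, 0.2868]
eef_rot: [[0.141, 0.99, -0.0], [0.99, -0.141, 0.0], [0.0, -0.0, -1.0]]
ft_force: [-0.2, 0.4, -0.2]
gripper_width: 0.142
grasp_force: 25.0
```

```bash
python3 - <<'E'
from h import *
s=shot('w4');print(s['t'],s['position'],np.round(s['eef_rot'],4).tolist(),s['gripper_width'],s['grasp_force'])
T=arm.capture('side');cv2.imwrite('pics/side1.png',T[:,:,::-1])
a=cv2.imread('pics/w4.png')[180:480,120:520]
b=cv2.resize(T[170:320,270:470,::-1],(400,300),interpolation=cv2.INTER_CUBIC)
cv2.imwrite('pics/m2.png',np.hstack([a,b]))
E
```

```text
5.425 [ 0.55132846 -0.09859427  0.28678866] [[0.1407, 0.9901, -0.0002], [0.9901, -0.1407, 0.0001], [0.0, -0.0003, -1.0]] 0.1421001281205968 24.95318591594696
```

send_rows(
  commands=[
    [[-20,1,0],0,1],
    [[-45,1,0],0,1],
    [[-70,1,0],0,1],
    [[-90,1,0],0,1],
    [[-96,1,0],0,1],
    [[-96,1,0],0,1],
  ],
)

```text
t: 6.28
position: [0.5391, -0.1944, 0.2866]
eef_rot: [[0.142, 0.99, -0.0], [0.99, -0.142, 0.0], [0.0, -0.0, -1.0]]
ft_force: [0.1, 0.3, -0.1]
gripper_width: 0.145
grasp_force: 25.0
```

send_rows(
  commands=[
    [[0,0,6],0,1],
    [[0,0,12],0,1],
    [[0,0,18],0,1],
    [[0,0,24],0,1],
    [[0,0,30],0,1],
    [[0,0,36],0,1],
    [[0,0,36],0,1],
  ],
)

```text
t: 7.15
position: [0.5391, -0.1939, 0.2501]
eef_rot: [[0.141, 0.99, -0.001], [0.99, -0.141, 0.0], [0.0, -0.001, -1.0]]
ft_force: [-0.0, 3.6, 1.6]
gripper_width: 0.14
grasp_force: 25.0
```

Nose contact gives 3.6 N outward and 1.6 N up, which fits the tray pivoting on the slope with high friction. I'll continue down slowly with a softer grip.

send_rows(
  commands=[
    [[0,0,4],0,1],
    [[0,0,9],0,1],
    [[0,0,14],0,1],
    [[0,0,19],0,1],
    [[0,0,24],0,1],
    [[0,0,24],0,1],
  ],
  force=12,
)

```text
t: 7.9
position: [0.539, -0.1939, 0.2261]
eef_rot: [[0.142, 0.99, -0.001], [0.99, -0.142, 0.0], [0.0, -0.001, -1.0]]
ft_force: [0.1, 0.9, 0.6]
gripper_width: 0.15
grasp_force: 12.0
```

send_rows(
  commands=[
    [[0,0,3],0,1],
    [[0,0,6],0,1],
    [[0,0,8],0,1],
    [[0,0,8],0,1],
  ],
)

```text
t: 8.4
position: [0.5393, -0.1941, 0.2187]
eef_rot: [[0.141, 0.99, 0.0], [0.99, -0.141, -0.0], [0.0, 0.0, -1.0]]
ft_force: [-0.3, -0.5, 2.1]
gripper_width: 0.15
grasp_force: 12.0
```

```bash
python3 - <<'E'
from h import *
s=shot('w5');print(s['t'],s['position'],s['ft_force'],s['grasp_force'])
T=arm.capture('side');cv2.imwrite('pics/side2.png',T[:,:,::-1])
a=cv2.imread('pics/w5.png')[130:355,160:460];a=cv2.resize(a,(800,600),interpolation=cv2.INTER_CUBIC)
cv2.imwrite('pics/m3.png',a)
E
```

```text
8.4 [ 0.53931238 -0.19405407  0.21873463] [-0.33477484 -0.49253542  2.09786329] 11.998513878788799
```

View pics/m3.png

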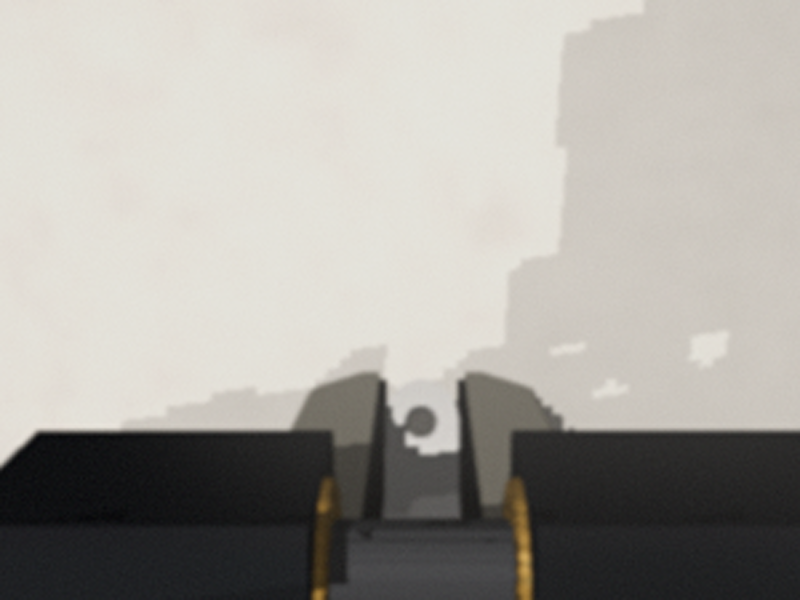

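m3 shows the handle end with its hole between the pads at about (317,288) in w5, and the TCP height matches a seated tray. I'll release, back off, rise and look at the bin.

send_rows(
  commands=[
    [[0,0,0],0,0.7],
    [[0,0,0],0,0.65],
    [[0,0,0],0,0.65],
    [[12,0,0],0,0.65],
    [[25,0,-30],0,0.65],
    [[25,-10,-85],0,0.6],
    [[25,-25,-145],0,0.5],
    [[25,-39,-200],0,0.5],
    [[25,-39,-231],0,0.5],
    [[25,-39,-231],0,0.5],
  ],
)

```text
t: 9.75
position: [0.5047, -0.1634, 0.4533]
eef_rot: [[0.141, 0.99, 0.006], [0.99, -0.141, -0.002], [-0.002, 0.006, -1.0]]
ft_force: [0.2, 0.5, -0.6]
gripper_width: 0.499
grasp_force: 0.0
```

```bash
python3 - <<'E'
from h import *
s=shot('w6');print(s['t'],s['position'],np.round(s['eef_rot'],3).tolist())
C=load('w6');th=np.radians(-8.1);X=np.array([np.cos(th),np.sin(th),0]);Y=np.array([-np.sin(th),np.cos(th),0]);Z=np.array([0,0,1])
def left(x,y,z): return X*(.5435+y)+Y*(-.1488)+Z*.045+(-Y*np.cos(np.pi/6)+Z*.5)*x+(Y*.5+Z*np.cos(np.pi/6))*z
for n,p in [('hole',(-32,17,16)),('tip',(-40,17,16)),('handle root',(2,17,16)),('front R',(2,6,14)),('front L',(2,40,14)),('noseL',(64,53,14)),('noseR',(64,33,14)),('near notch',(0,-41,6))]:
    print(n,np.round(proj(C,left(*(np.array(p,float)*[.001,1e-3,1e-3]))),1))
im=cv2.imread('pics/w6.png');u,v=proj(C,left(-.032,.017,.016)).astype(int)
cv2.imwrite('pics/m4.png',cv2.resize(im[v-60:v+90,u-100:u+100],(800,600),interpolation=cv2.INTER_CUBIC));print(u-100,v-60)
E
```

```text
9.75 [ 0.50466267 -0.16335378  0.4533264 ] [[0.141, 0.99, 0.006], [0.99, -0.141, -0.002], [-0.002, 0.006, -1.0]]
hole [346.8 228.8]
tip [346.6 222.4]
handle root [347.6 256.6]
front R [338.1 257. ]
front L [367.  256.9]
noseL [380.8 310.8]
noseR [363.1 310.9]
near notch [298.4 256.9]
246 168
```

View pics/m4.png

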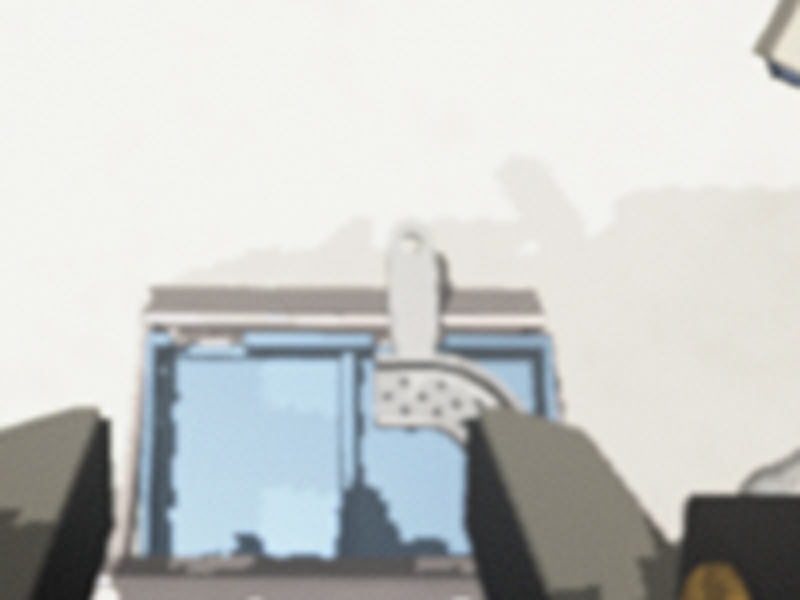

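m4 shows tray C in the far place with its handle in the notch. The hole is at w6 (348.8,228.8) against a predicted (346.8,228.8), so y is about 19 mm, which is in tolerance. Next is tray A.

send_rows(
  commands=[
    [[20,-2,10],-0.18,0.5],
    [[45,-4,30],-0.36,0.5],
    [[75,-7,60],-0.54,0.5],
    [[105,-10,90],-0.72,0.5],
    [[130,-13,120],-0.9,0.5],
    [[150,-15,140],-1.08,0.5],
    [[155,-15,150],-1.26,0.5],
    [[155,-15,150],-1.42,0.5],
    [[155,-15,150],-1.467,0.5],
    [[155,-15,150],-1.467,0.5],
  ],
  force=25,
)

```text
t: 11.05
position: [0.5103, -0.0078, 0.2974]
eef_rot: [[-0.97, 0.243, -0.004], [0.243, 0.97, 0.001], [0.004, -0.0, -1.0]]
ft_force: [0.7, -0.3, 0.3]
gripper_width: 0.501
grasp_force: 0.0
```

```bash
python3 - <<'E'
from h import *
s=shot('w7');print(s['t'],s['position'],np.round(s['eef_rot'],3).tolist())
C=load('w7');im=cv2.cvtColor(cv2.imread('pics/w7.png'),cv2.COLOR_BGR2GRAY)
u,v=proj(C,(.5095,-.007,.016));print(u,v)
u,v=int(u),int(v)
for r in range(v-14,v+34,3): print(r,u-24,' '.join(map(str,im[r,u-24:u+24])))
E
```

```text
11.05 [ 0.51032652 -0.00779285  0.29738146] [[-0.97, 0.243, -0.004], [0.243, 0.97, 0.001], [0.004, -0.0, -1.0]]
319.6260720746009 238.68759055563743
224 295 223 222 223 224 225 226 225 226 227 227 227 226 227 227 227 227 227 228 227 228 228 228 228 228 228 228 228 228 227 229 228 228 228 228 227 227 228 228 228 229 229 228 228 227 228 228 227 227
227 295 225 223 223 223 223 224 225 227 226 227 226 226 226 225 226 227 226 227 228 227 229 229 229 229 228 229 229 228 229 228 228 227 227 227 228 228 228 228 228 227 228 228 228 228 228 226 227 227
230 295 223 222 223 223 224 224 226 227 226 227 228 226 227 223 217 212 197 185 171 165 173 176 170 167 167 167 174 179 194 210 222 228 228 228 227 227 228 227 228 227 226 227 227 226 226 227 227 228
233 295 226 224 225 226 226 225 227 227 227 224 210 176 150 137 134 132 132 131 146 166 181 187 188 187 189 188 186 187 186 180 179 193 214 226 227 226 227 226 227 226 226 227 226 226 227 226 227 228
236 295 227 226 227 227 227 229 227 226 210 178 148 137 133 134 133 137 149 172 187 188 189 188 181 175 175 187 195 193 190 188 186 186 193 212 224 226
[... 1548 characters left out ...]
 183 185 184 186 185 185 183 185 185 188 193 201 203 206 203 202 204 207 217 224 224 225 226 225 226
263 295 217 222 225 225 226 226 226 217 183 142 129 129 130 131 130 134 141 145 151 169 183 186 179 174 176 180 186 185 184 184 183 184 185 190 197 203 203 202 203 200 203 209 217 223 223 224 223 224
266 295 152 195 214 217 209 195 181 170 154 134 131 130 131 130 133 130 123 117 109 111 112 112 109 106 112 122 126 135 163 181 184 183 184 189 195 200 201 201 200 204 213 220 224 223 223 224 223 223
269 295 130 135 131 127 129 127 129 130 128 129 129 129 130 130 132 128 124 112 108 106 105 108 107 105 106 122 157 179 184 184 184 182 184 188 196 200 201 201 200 201 206 214 222 223 224 222 224 223
```

send_rows(
  commands=[
    [[-2,0,45],0,0.55],
    [[-3,0,90],0,0.6],
    [[-3,0,107],0,0.6],
    [[-3,0,108],0,0.6],
    [[-3,0,108],0,0.6],
    [[-3,0,108],0,1],
    [[-3,0,108],0,1],
    [[-3,0,108],0,1],
    [[-3,0,108],0,1],
    [[-3,0,108],0,1],
  ],
  force=25,
)

```text
t: 12.35
position: [0.5144, -0.009, 0.192]
eef_rot: [[-0.97, 0.243, 0.001], [0.243, 0.97, -0.0], [-0.001, 0.0, -1.0]]
ft_force: [0.3, 0.3, 0.6]
gripper_width: 0.145
grasp_force: 24.7
```

send_rows(
  commands=[
    [[0,0,-15],0,1],
    [[0,0,-55],0,1],
    [[0,-8,-85],0.17,1],
    [[0,-20,-98],0.35,1],
    [[0,-35,-98],0.53,1],
    [[0,-50,-98],0.71,1],
    [[0,-65,-98],0.89,1],
    [[0,-78,-98],1.07,1],
    [[0,-84,-98],1.25,1],
    [[0,-84,-98],1.43,1],
  ],
)

```text
t: 13.6
position: [0.4935, -0.0909, 0.2906]
eef_rot: [[0.111, 0.994, 0.0], [0.994, -0.111, -0.0], [-0.0, 0.0, -1.0]]
ft_force: [0.4, -0.7, -1.2]
gripper_width: 0.143
grasp_force: 24.7
```

send_rows(
  commands=[
    [[0,0,0],0.038,1],
    [[0,0,0],0.038,1],
    [[0,0,0],0.038,1],
  ],
)

```text
t: 13.98
position: [0.4937, -0.0904, 0.2901]
eef_rot: [[0.141, 0.99, 0.0], [0.99, -0.141, -0.0], [-0.0, 0.0, -1.0]]
ft_force: [0.1, -0.4, -0.1]
gripper_width: 0.145
grasp_force: 24.7
```

send_rows(
  commands=[
    [[-20,0.5,0],0,1],
    [[-45,0.5,0],0,1],
    [[-70,0.5,0],0,1],
    [[-90,0.5,0],0,1],
    [[-97,0.5,0],0,1],
    [[-97,0.5,0],0,1],
  ],
)

```text
t: 14.72
position: [0.4804, -0.1865, 0.2898]
eef_rot: [[0.143, 0.99, -0.0], [0.99, -0.143, 0.0], [0.0, -0.0, -1.0]]
ft_force: [0.6, 0.3, -0.8]
gripper_width: 0.142
grasp_force: 24.7
```

send_rows(
  commands=[
    [[0,0,6],0,1],
    [[0,0,12],0,1],
    [[0,0,18],0,1],
    [[0,0,24],0,1],
    [[0,0,30],0,1],
    [[0,0,36],0,1],
  ],
  force=15,
)

```text
t: 15.48
position: [0.4805, -0.1864, 0.2534]
eef_rot: [[0.142, 0.99, 0.0], [0.99, -0.142, 0.0], [0.0, -0.0, -1.0]]
ft_force: [-0.8, 1.6, -0.3]
gripper_width: 0.146
grasp_force: 15.0
```

send_rows(
  commands=[
    [[0,0,5],0,1],
    [[0,0,10],0,1],
    [[0,0,15],0,1],
    [[0,0,20],0,1],
    [[0,0,24],0,1],
    [[0,0,24],0,1],
  ],
  force=12,
)

```text
t: 16.23
position: [0.4802, -0.1864, 0.2293]
eef_rot: [[0.142, 0.99, -0.001], [0.99, -0.142, 0.0], [0.0, -0.001, -1.0]]
ft_force: [0.7, 0.9, 0.2]
gripper_width: 0.148
grasp_force: 12.0
```

send_rows(
  commands=[
    [[0,0,3],0,1],
    [[0,0,6],0,1],
    [[0,0,7],0,1],
    [[0,0,7],0,1],
  ],
)

```text
t: 16.73
position: [0.4805, -0.1865, 0.2228]
eef_rot: [[0.142, 0.99, 0.0], [0.99, -0.142, -0.0], [-0.0, 0.0, -1.0]]
ft_force: [1.1, 0.5, 0.3]
gripper_width: 0.145
grasp_force: 12.0
```

send_rows(
  commands=[
    [[0,0,0],0,0.7],
    [[0,0,0],0,0.65],
    [[0,0,0],0,0.65],
    [[12,0,0],0,0.65],
    [[25,0,-30],0,0.65],
    [[25,0,-85],0,0.6],
    [[25,15,-145],0,0.3],
    [[25,25,-200],0,0],
    [[25,25,-228],0,0],
    [[25,25,-228],0,0],
  ],
)

```text
t: 17.98
position: [0.5093, -0.1649, 0.4537]
eef_rot: [[0.142, 0.99, 0.005], [0.99, -0.142, -0.002], [-0.001, 0.005, -1.0]]
ft_force: [0.3, -0.3, -0.9]
gripper_width: 0.781
grasp_force: 0.0
```

```bash
cat >> h.py <<'E'
th=np.radians(-8.1);X=np.array([np.cos(th),np.sin(th),0]);Y=np.array([-np.sin(th),np.cos(th),0]);Z=np.array([0,0,1.])
def left(x,y,z): return X*(.5435+y)+Y*(-.1488)+Z*.045+(-Y*np.cos(np.pi/6)+Z*.5)*x+(Y*.5+Z*np.cos(np.pi/6))*z
E
python3 - <<'E'
from h import *
s=shot('w8');print(s['t'],s['position'],np.round(s['eef_rot'],3).tolist())
C=load('w8')
im=cv2.cvtColor(cv2.imread('pics/w8.png'),cv2.COLOR_BGR2GRAY)
for n,yb in [('near',-.041),('far',.017)]:
    print(n)
    for r,bx in [('hole',-.032),('mid',-.02)]:
        u,v=proj(C,left(bx,yb,.016));ui,vi=int(round(u)),int(round(v));print(r,round(u,1),round(v,1),ui-14,im[vi,ui-14:ui+15].tolist())
    print('col',vi-20,im[vi-20:vi+30,ui].tolist())
E
```

```text
17.975 [ 0.5093432  -0.16485448  0.45372723] [[0.142, 0.99, 0.005], [0.99, -0.142, -0.002], [-0.001, 0.005, -1.0]]
near
hole 294.6 228.2 281 [242, 243, 243, 243, 243, 244, 243, 242, 235, 228, 221, 220, 231, 240, 241, 239, 235, 228, 224, 226, 234, 240, 240, 239, 241, 243, 243, 243, 241]
mid 294.5 237.9 280 [233, 226, 222, 221, 218, 217, 220, 219, 219, 222, 228, 227, 227, 227, 228, 228, 227, 226, 228, 228, 214, 175, 132, 122, 140, 169, 186, 168, 141]
col 218 [243, 243, 242, 237, 231, 225, 219, 195, 193, 227, 240, 239, 233, 227, 226, 226, 226, 227, 227, 227, 228, 227, 227, 227, 227, 228, 228, 227, 228, 228, 228, 229, 229, 229, 229, 230, 230, 232, 223, 176, 126, 142, 191, 201, 177, 176, 203, 220, 222, 220]
far
hole 343.1 228.1 329 [229, 229, 229, 230, 230, 229, 229, 231, 231, 229, 224, 220, 218, 219, 222, 228, 227, 219, 208, 210, 216, 218, 221, 227, 231, 230, 230, 229, 230]
mid 343.4 237.8 329 [222, 222, 222, 223, 223, 223, 222, 224, 223, 217, 212, 213, 221, 220, 222, 220, 221, 219, 221, 220, 221, 213, 181, 139, 122, 147, 191, 219, 225]
col 218 [243, 242, 240, 234, 227, 221, 218, 209, 198, 210, 222, 225, 223, 220, 220, 222, 219, 221, 219, 220, 222, 220, 221, 220, 221, 222, 221, 223, 221, 221, 222, 222, 222, 223, 220, 221, 222, 223, 210, 170, 130, 153, 192, 201, 176, 174, 199, 212, 213, 211]
```

Both left trays sit at the same depth: near handle centre 294.8 against a predicted 294.5, far 344.9 against 343.4. Now the right-hand tray B.

send_rows(
  commands=[
    [[25,-10,15],-0.02,0.5],
    [[60,-24,40],-0.05,0.5],
    [[105,-42,75],-0.08,0.5],
    [[150,-60,110],-0.11,0.5],
    [[190,-75,140],-0.13,0.5],
    [[207,-82,154],-0.141,0.5],
    [[207,-82,154],-0.141,0.5],
    [[207,-82,154],-0.141,0.5],
  ],
  force=25,
)

```text
t: 19.02
position: [0.457, 0.0508, 0.2965]
eef_rot: [[0.002, 1.0, -0.001], [1.0, -0.002, -0.0], [-0.0, -0.001, -1.0]]
ft_force: [0.1, -0.5, 0.3]
gripper_width: 0.5
grasp_force: 0.0
```

```bash
python3 - <<'E'
from h import *
s=shot('w9');print(s['t'],s['position'],np.round(s['eef_rot'],3).tolist())
C=load('w9');im=cv2.cvtColor(cv2.imread('pics/w9.png'),cv2.COLOR_BGR2GRAY)
for p in [(.4573,.0483),(.4573,.0383),(.4573,.07)]: print(proj(C,(*p,.016)))
u,v=map(int,proj(C,(.4573,.0483,.016)))
for r in range(v-26,v+24,3): print(r,u-20,' '.join(map(str,im[r,u-20:u+22])))
E
```

```text
19.025 [0.4569647  0.05082951 0.29645228] [[0.002, 1.0, -0.001], [1.0, -0.002, -0.0], [-0.0, -0.001, -1.0]]
[317.8647198  241.61147606]
[317.89109331 253.48616429]
[317.80576775 215.06827867]
215 297 231 232 231 232 232 232 233 233 233 233 234 233 231 214 195 194 204 211 211 214 212 212 212 214 212 212 213 212 213 211 195 162 131 135 176 216 232 233 231 231 232 231
218 297 231 232 232 232 232 232 233 233 233 233 233 233 230 215 197 193 192 199 202 207 211 212 211 212 211 212 212 214 212 211 195 161 133 126 153 205 231 232 231 232 231 231
221 297 232 232 232 232 232 232 233 232 232 233 233 233 231 215 197 191 190 193 200 208 212 212 212 213 212 213 212 211 213 210 192 161 157 202 230 233 232 232 231 231 231 232
224 297 233 233 234 233 232 232 232 231 232 231 233 234 230 214 195 190 192 194 204 211 212 212 213 213 211 212 212 211 213 207 184 152 159 205 232 232 231 231 231 231 231 231
227 297 232 232 233 233 233 232 231 232 232 233 232 232 228 209 194 189 194 203 211 212 214 213 212 211 212 212 211 211 213 207 185 151 158 204 231 233 232 230 231 230 230 232
230 297 233 233 233 233 233 
[... 1383 characters left out ...]
 297 233 232 233 232 233 233 233 232 233 233 232 233 233 232 232 233 232 233 233 233 231 212 194 184 186 186 187 203 231 241 244 242 243 243 243 243 243 243 243 243 242 243
257 297 232 233 234 233 233 233 233 233 232 233 232 232 232 231 232 232 232 232 233 235 239 243 243 244 244 243 243 243 243 243 243 243 243 243 243 243 243 243 243 243 242 242
260 297 233 233 233 233 233 233 232 232 232 232 232 232 232 232 232 234 239 242 242 242 243 242 242 243 243 243 243 243 243 242 243 243 243 243 242 243 243 243 243 243 243 243
263 297 232 233 232 233 233 232 232 231 232 233 232 232 237 239 240 240 242 242 243 243 243 243 243 243 242 242 242 243 243 242 242 243 243 243 243 243 243 242 242 243 243 242
```

send_rows(
  commands=[
    [[0,1,45],0,0.55],
    [[0,1,90],0,0.6],
    [[0,1,105],0,0.6],
    [[0,1,106],0,0.6],
    [[0,1,106],0,0.6],
    [[0,1,106],0,1],
    [[0,1,106],0,1],
    [[0,1,106],0,1],
    [[0,1,106],0,1],
    [[0,1,106],0,1],
  ],
  force=25,
)

```text
t: 20.32
position: [0.4582, 0.0512, 0.191]
eef_rot: [[0.002, 1.0, 0.001], [1.0, -0.002, -0.0], [-0.0, 0.001, -1.0]]
ft_force: [0.6, -0.2, 2.0]
gripper_width: 0.145
grasp_force: 25.0
```

Tray B is gripped. I'll lift it high, carry it over the rack and stop outside the tan bin to measure its lip.

send_rows(
  commands=[
    [[0,0,-15],0,1],
    [[0,0,-60],0,1],
    [[-15,0,-115],0.01,1],
    [[-40,2,-168],0.02,1],
    [[-70,3,-220],0.03,1],
    [[-110,5,-260],0.04,1],
    [[-160,7,-270],0.06,1],
    [[-215,10,-270],0.08,1],
    [[-275,13,-270],0.1,1],
    [[-335,16,-270],0.12,1],
  ],
)

```text
t: 21.58
position: [0.4729, -0.2854, 0.4618]
eef_rot: [[0.122, 0.993, 0.001], [0.993, -0.122, -0.0], [-0.0, 0.001, -1.0]]
ft_force: [0.4, -0.3, -0.4]
gripper_width: 0.143
grasp_force: 25.0
```

send_rows(
  commands=[
    [[-58,3,0],0.01,1],
    [[-115,5,0],0.02,1],
    [[-170,8,0],0.02,1],
    [[-225,10,0],0.02,1],
    [[-270,11,0],0.02,1],
    [[-288,11,10],0.02,1],
    [[-288,11,10],0.02,1],
    [[-288,11,10],0.02,1],
  ],
)

```text
t: 22.58
position: [0.4495, -0.5701, 0.4514]
eef_rot: [[0.141, 0.99, 0.0], [0.99, -0.141, 0.0], [0.0, 0.0, -1.0]]
ft_force: [0.5, -0.3, -0.3]
gripper_width: 0.145
grasp_force: 25.0
```

```bash
cat >> h.py <<'E'
def right(x,y,z): return X*(.5435-y)+Y*(-.343)+Z*.045+(Y*np.cos(np.pi/6)+Z*.5)*x+(-Y*.5+Z*np.cos(np.pi/6))*z
E
python3 - <<'E'
from h import *
s=shot('w10');print(s['t'],s['position'],np.round(s['eef_rot'],3).tolist(),s['grasp_force'],s['gripper_width'])
print('rack xy',s['position']@X,s['position']@Y)
C=load('w10')
for n,p in [('farnotch',(0,-17,6)),('lip tops',(-2,-56,22)),('lip tope',(-2,56,22)),('patternhole',(-33,41,16)),('rib',(0,0,14)),('wall hi',(85,-56,22))]: print(n,np.round(proj(C,right(*(np.array(p)/1000))),1))
E
```

```text
22.575 [ 0.44953557 -0.57010834  0.45136534] [[0.141, 0.99, 0.0], [0.99, -0.141, 0.0], [0.0, 0.0, -1.0]] 24.99985635280609 0.14502243874544168
rack xy 0.5253798160800021 -0.5010806296462523
farnotch [351.1  64.6]
lip tops [390.8  72. ]
lip tope [279.5  72. ]
patternhole [296.1 100.4]
rib [334.9  67.2]
wall hi [406.9 -39.8]
```

```bash
python3 - <<'E'
from h import *
im=cv2.imread('pics/w10.png').astype(int)
print('R-B rows')
for r in range(58,80,2): print(r,265,' '.join(str(int(v)) for v in (im[r,265:405,2]-im[r,265:405,0])))
print('gray cols 30..110')
for c in (315,325,351,375,385): print(c,'R-B',' '.join(str(int(v)) for v in (im[40:100,c,2]-im[40:100,c,0])),'\n    R',' '.join(str(int(v)) for v in im[40:100,c,2]))
E
```

```text
R-B rows
58 265 7 7 7 7 7 8 6 13 31 71 82 67 42 36 40 43 30 14 5 3 4 4 4 4 5 5 5 4 5 3 3 3 2 3 1 2 1 2 3 4 3 2 3 6 11 16 23 32 39 43 45 44 47 46 47 47 49 54 58 58 57 55 55 53 52 53 62 65 59 53 45 44 45 46 44 46 46 44 45 48 51 56 60 60 61 59 58 59 61 58 57 57 60 59 59 58 58 59 59 59 59 59 60 59 60 60 59 60 60 60 59 58 60 61 60 61 60 62 62 60 60 55 49 48 49 56 61 49 26 11 7 8 9 9 7 9 7 8 7 9
60 265 6 8 7 7 8 6 6 12 28 66 83 71 47 37 41 40 29 13 7 4 5 5 6 6 5 5 7 7 4 5 4 3 3 4 4 5 6 6 8 12 18 20 26 33 40 45 48 48 48 48 47 46 46 47 48 48 49 50 50 51 52 51 51 51 51 52 57 62 61 51 46 45 47 48 52 59 59 58 59 59 60 62 60 59 61 60 58 59 58 57 58 58 59 58 57 53 52 51 49 51 51 50 51 50 53 52 52 52 51 50 50 51 49 49 50 51 53 49 52 50 50 46 46 45 49 59 60 44 21 10 7 9 8 7 8 10 10 8 8 9
62 265 6 6 7 7 6 7 6 7 24 62 86 78 58 58 64 68 68 54 31 20 18 15 12 9 6 4 7 5 7 5 3 5 6 14 22 27 30 33 38 45 47 47 51 49 48 48 49 50 49 47 49 48 47 47 46 49 49 48 49 49 50 50 49 47 48 46 49 52 50 47 45 47 47 48 50 53 52 54 53 51 52 52 57 59 61 61 61 61 62 62 62 62 62 61 57 51 48 48 48 48 47 48 48 49 49 48 47 47 50 
[... 4348 characters left out ...]
 11 11 10 11 11 11 10 10 11 10 8 7 6 
    R 129 128 129 129 129 128 128 130 128 129 131 130 130 130 129 128 128 129 125 113 106 105 101 104 102 116 135 139 123 115 128 147 142 109 88 87 85 84 81 98 128 144 148 147 147 147 149 148 151 149 147 148 148 147 150 150 155 171 193 201
385 R-B 62 61 62 62 62 63 61 63 62 62 64 62 61 63 60 63 61 60 60 54 50 46 47 49 47 56 62 66 56 36 16 13 13 12 10 12 9 10 10 10 10 11 9 11 10 11 12 9 11 10 11 13 11 10 11 10 10 9 8 2 
    R 127 128 127 130 129 128 128 129 130 130 131 131 130 131 128 131 129 127 125 116 106 102 99 102 105 115 133 138 121 102 111 140 144 116 91 87 93 93 99 112 136 147 146 147 145 146 146 145 148 148 147 148 147 146 148 148 155 185 223 234
```

```bash
python3 - <<'E'
from h import *
C=load('w10')
for n,uv,z in [('liptop ctr',(375,66.9),.063),('liptop ctr325',(325,66.4),.063),('floor corner',(375,59.3),.045),('fc325',(321,59.5),.045),('far notch',(349.6,67),.062),('outerL',(274.3,66),.063),('outerR',(391,66),.063)]:
    p=atz(C,uv,z);print(n,np.round(p,4),'xh',round(p@X,4),'yh',round(p@Y,4))
E
```

```text
liptop ctr [ 0.5281 -0.4297  0.063 ] xh 0.5834 yh -0.351
liptop ctr325 [ 0.4785 -0.4222  0.063 ] xh 0.5332 yh -0.3506
floor corner [ 0.5322 -0.4189  0.045 ] xh 0.5859 yh -0.3398
fc325 [ 0.4762 -0.4112  0.045 ] xh 0.5294 yh -0.34
far notch [ 0.503 -0.426  0.062] xh 0.558 yh -0.3509
outerL [ 0.4283 -0.4147  0.063 ] xh 0.4824 yh -0.3502
outerR [ 0.5441 -0.4312  0.063 ] xh 0.5994 yh -0.3502
```

Measured for the tan bin: far notch at rack x 0.558 and lip base at rack y -0.339. That puts the mid-rack at -0.244, which matches the top camera. I'll line up outside, then enter and lower.

send_rows(
  commands=[
    [[0,15,40],0.007,1],
    [[5,32,90],0.007,1],
    [[15,32,135],0.007,1],
    [[28,32,160],0.007,1],
    [[32,32.5,164],0.007,1],
    [[32,32.5,164],0.007,1],
    [[32,32.5,164],0.007,1],
    [[32,32.5,164],0.007,1],
  ],
)

```text
t: 23.62
position: [0.4861, -0.5447, 0.2887]
eef_rot: [[0.149, 0.989, 0.002], [0.989, -0.149, -0.002], [-0.002, 0.002, -1.0]]
ft_force: [0.8, 0.0, 0.7]
gripper_width: 0.14
grasp_force: 25.0
```

```bash
python3 - <<'E'
from h import *
s=arm.observe();p=s['position'];print(s['t'],p,'xh',p@X,'yh',p@Y,np.degrees(np.arctan2(s['eef_rot'][1][0],s['eef_rot'][0][0])),s['grasp_force'])
E
```

```text
23.625 [ 0.48607452 -0.54465046  0.28866083] xh 0.557967190894531 yh -0.4707283396668004 81.43934631039889 24.9997016787529
```

send_rows(
  commands=[
    [[20,0,0],0,1],
    [[45,-0.5,0],0,1],
    [[70,-0.7,0],0,1],
    [[92,-0.8,0],0,1],
    [[99.5,-0.8,0],0,1],
    [[99.5,-0.8,0],0,1],
  ],
)

```text
t: 24.38
position: [0.5001, -0.4456, 0.2873]
eef_rot: [[0.148, 0.989, 0.0], [0.989, -0.148, -0.001], [-0.001, 0.001, -1.0]]
ft_force: [0.3, -0.8, 0.0]
gripper_width: 0.142
grasp_force: 25.0
```

send_rows(
  commands=[
    [[0,0,6],0,1],
    [[0,0,12],0,1],
    [[0,0,18],0,1],
    [[0,0,24],0,1],
    [[0,0,30],0,1],
    [[0,0,36],0,1],
  ],
  force=15,
)

```text
t: 25.12
position: [0.4999, -0.4454, 0.2504]
eef_rot: [[0.149, 0.989, 0.0], [0.989, -0.149, 0.0], [0.0, 0.0, -1.0]]
ft_force: [-1.1, -1.0, 0.4]
gripper_width: 0.143
grasp_force: 15.0
```

send_rows(
  commands=[
    [[0,0,5],0,1],
    [[0,0,10],0,1],
    [[0,0,15],0,1],
    [[0,0,20],0,1],
    [[0,0,24],0,1],
    [[0,0,24],0,1],
  ],
  force=12,
)

```text
t: 25.88
position: [0.4998, -0.4453, 0.2263]
eef_rot: [[0.148, 0.989, -0.0], [0.989, -0.148, 0.0], [0.0, -0.001, -1.0]]
ft_force: [0.9, -0.8, 0.9]
gripper_width: 0.148
grasp_force: 12.0
```

send_rows(
  commands=[
    [[0,0,3],0,1],
    [[0,0,5],0,1],
    [[0,0,5],0,1],
    [[0,0,5],0,0.7],
    [[0,0,5],0,0.65],
    [[0,0,5],0,0.65],
    [[-12,0,5],0,0.65],
    [[-30,0,-25],0,0.65],
    [[-60,0,-70],0,0.65],
    [[-90,0,-120],0,0.65],
  ],
)

```text
t: 27.12
position: [0.4859, -0.5356, 0.3472]
eef_rot: [[0.148, 0.989, -0.001], [0.989, -0.148, 0.001], [0.001, -0.001, -1.0]]
ft_force: [1.0, -0.6, 0.6]
gripper_width: 0.35
grasp_force: 0.0
```

send_rows(
  commands=[
    [[-20,-15,-50],0,0.6],
    [[-40,-30,-98],0,0.5],
    [[-40,-30,-103],0,0.5],
    [[-40,-30,-103],0,0.5],
  ],
)

```text
t: 27.62
position: [0.4507, -0.57, 0.4498]
eef_rot: [[0.149, 0.989, 0.0], [0.989, -0.149, -0.001], [-0.0, 0.001, -1.0]]
ft_force: [-0.9, 0.6, -1.4]
gripper_width: 0.499
grasp_force: 0.0
```

```bash
python3 - <<'E'
from h import *
s=shot('w11');print(s['t'],s['position'])
S=arm.capture('side')[:,:,::-1];cv2.imwrite('pics/side3.png',S)
C=load('w11');w=cv2.imread('pics/w11.png')
def R(x,y,z): return X*(.541-y)+Y*(-.339)+Z*.045+(Y*np.cos(np.pi/6)+Z*.5)*x+(-Y*.5+Z*np.cos(np.pi/6))*z
for n,p in [('hole',(-32,-17,16)),('root',(2,-17,16)),('pattern hole',(-32,41,16))]: print(n,np.round(proj(C,R(*(np.array(p)/1000))),1))
u,v=map(int,proj(C,R(0,0,0)));y0=max(0,v-75);print('crop',u-100,y0)
a=cv2.resize(w[y0:y0+150,u-100:u+100],(400,300),interpolation=cv2.INTER_CUBIC)
b=cv2.resize(S[230:330,285:418],(400,300),interpolation=cv2.INTER_CUBIC)
w8=cv2.imread('pics/w8.png');C8=load('w8');u,v=map(int,proj(C8,left(0,0,0)));print('crop8',u-80,v-50)
c=cv2.resize(w8[v-50:v+70,u-80:u+80],(400,300),interpolation=cv2.INTER_CUBIC)
T=arm.capture('top')[:,:,::-1];d=cv2.resize(T[190:265,310:410],(400,300),interpolation=cv2.INTER_CUBIC)
cv2.imwrite('pics/m5.png',np.vstack([np.hstack([a,b]),np.hstack([c,d])]))
E
```

```text
27.625 [ 0.45067468 -0.57001437  0.4498336 ]
hole [345.4  94.9]
root [347.1  60.6]
pattern hole [291.4  95.4]
crop 229 0
crop8 248 207
```

View pics/m5.png

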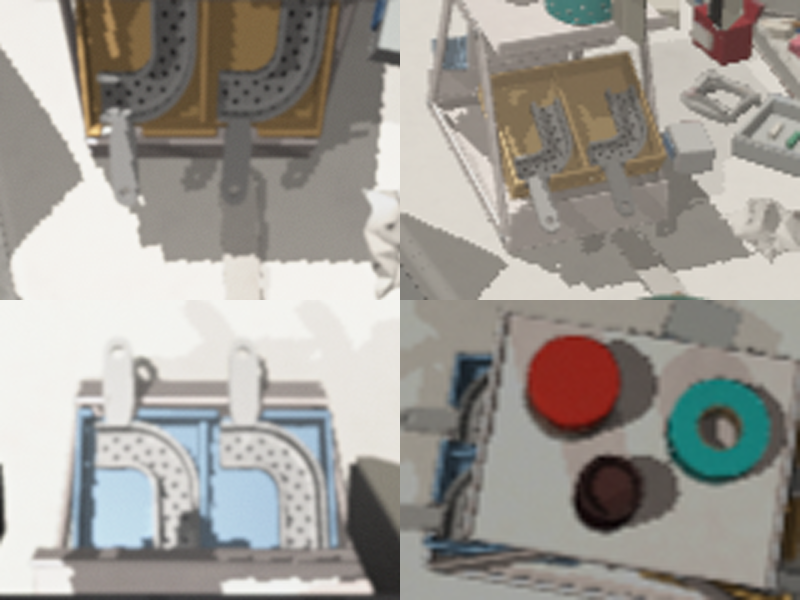

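m5 shows all three trays seated with their handles out through the notches. The right tray's hole is at w11 (347,94) against a predicted (345.4,94.9). Both left trays lie flat in the blue bin, each in its own place. I'm handing in.

```bash
python3 -c "
from bench import arm
print(arm.job_done())"
```

```text
the job is handed in; nothing more can be done
None
```

I filed all three trays and handed the job in after about 28 s: both left-hand trays are in the blue bin and the right-hand one is in the tan bin's far place, each lying flat with its handle out through the notch in the last pictures. The judge's result was not shown.

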